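# Push the beetle case home in the framing jig

## Task

Push the framed beetle case along the bench with your fingertips until it sits square in the framing jig: its far long side flush against the wooden fence and its end flush against the brass stop block, which may be at the left or the right end of the fence. Do not pick anything up: keep the case flat on the bench all the way, leave the pin jar, coffee cup and bottle where they stand, and take your hand away.

Things in the scene. Friction and masses are not known exactly. Their poses are not given: they have to be found in the camera images.
- case: Loose display case with a dark wood frame, a green beetle inside and a glazed top; a closed box, 90 mm along its x, 120 mm along its y (the long sides), 32 mm tall; about 0.3 kg, it slides on the bench. Origin: centre of its underside. Its +x long side is the far one, which faces the fence (the case starts turned at most 0.35 rad from the fence's own direction) and is the side to bring against it.
- fence: Fixed straight light-wood bar on the bench beyond the case: 24 mm along its x, 460 mm along its y, 26 mm tall. Origin: centre of its underside. Its -x face (12 mm from the origin) looks to the robot and is the one to push against.
- stop: Fixed brass block with a black thumb screw, 60 mm along its x, 40 mm along its y, 28 mm tall (40 mm with the screw), standing against the -x face of the fence near its left (+y) or right (-y) end, square to it. Origin: centre of its underside. The face towards the middle of the fence (20 mm from the origin along the fence) is the one to push against.
- pin_jar: Loose clear jar of yellow-headed pins with a metal lid, 58 mm in diameter, 62 mm tall, near the -x face of the fence, at the end away from the stop. Origin: centre of its underside. To be left alone.
- cup: Loose green coffee cup with a white lid, 82 mm in diameter at the top, 112 mm tall, to one side of the work. Origin: centre of its underside. To be left alone.
- bottle: Loose clear glass bottle with a black stopper, 50 mm in diameter, 120 mm tall, to the other side of the work. Origin: centre of its underside. To be left alone.

How it is judged:
By the outcome, as a careful person would: the job done as asked, in the order asked, and still so for the second after the job is handed in, with the robot touching nothing.
It also fails if it takes over 58 s, if anything falls off the work surface, if the arm or the gripper's body presses on something with over 40 N, if the wrist force passes 120 N, or if a joint passes its speed limit or range.

## Robot

A 6-joint arm with a two-finger parallel gripper is mounted at the origin on the work surface. World frame = base frame: x ahead of the robot, y to its left, z up, the work surface at z = 0. Lengths are in m, angles in rad, forces in N, time in s.
With the tool pointing down it reaches from about 0.25 to 0.725 m from the base axis. Payload 4 kg.
Tool frame: the origin (TCP) lies at the very end of the fingers, on their centre line; the grasp point (between the pads) lies 19 mm behind it; z points along the fingers, y is the line along which they close (so a half turn about z gives the same grasp; the last joint's range is limited). The gripper opens to 85 mm and grips with 20 to 120 N. Pads are 22 mm wide; open, the fingers measure 114 mm over their backs; the gripper's body (76 mm by 85 mm) begins 54 mm behind the grasp point. The pads swing forward as they close: fully open they stand 13 mm farther back than shut.
Start: joints at [1.281, 0.241, 0.005, 1.335, 0, 1.571], TCP at [0.143, 0.479, 0.204] pointing down, gripper open.
Joint ranges: [-2.72, 2.72], [-1.05, 1.87], [-1.09, 1.28], [-1.99, 2.15], [-1.42, 1.44], [-3.14, 3.14]. Speed limits (rad/s): [2.79, 2.79, 3.14, 3.14, 3.14, 3.14].

## Interface

Orientations are given as a unit quaternion [x, y, z, w].
In Python, from workcell import bot, vision, workorder gives the robot as it stands.
- The arm moves only by the shell command python3 -m creep 'ROWS' [OPENING]. ROWS is JSON, a list of rows, each a list of 2 entries, a list of its own where there are three numbers: the shift along the tool's x, y, z in mm, then the turn, a rotation vector about the tool's x, y, z in rad. In form: [[[dx, dy, dz], [wx, wy, wz]], ...]. A call has 1 to 12 rows; each row shifts and turns the commanded pose from where the row before left it, along the tool's axes as they then stand; what a row does not reach is not made up. A row lasts 1/8 s, in which the tool goes at most 62.5 mm and 10.7 degrees, less where a joint would pass 70% of its speed; a pose out of reach is approached as far as the arm can. A call is refused whole if a number of a shift passes 62.5 or a number of a turn 0.188, either way. A call with a gripper value outside its range is refused whole. OPENING is the finger opening in mm, from 0 to 85.4, set as the call begins (- or left out, the last holds). The fingers move at their own pace and stop on an object; the grip force is fixed at half the most. Time passes only in rows, so rows that do not move let the fingers close. It gives the time, the measured TCP pose, the force, the opening and the grip force at its end, in the units of the state.
- bot.get_obs(): the state, without advancing time (a new reading comes with each control period).
- vision.camera(name): name is "scene" or "top" or "wrist"; returns a dict with "image" (400x640x3 uint8, blue, green, red), "z_map" (400x640 float32, m along the optical axis (not along the pixel's ray), 0 where there is no reading), "K" (3x3 intrinsics, pixels), "k1" (the pictures are not rectified: a ray, as slopes to the right and down, at radius r is drawn at 1 + k1 r^2 times it, then the intrinsics apply), "rvec" (rotation vector, rad) and "tvec" (3), from world to camera coordinates, as OpenCV has them; the wrist camera has in their place "tool_from_camera" (4x4, takes a point from camera to tool coordinates, whose origin is the TCP and whose axes are the flange's). Camera axes: x right, y down, z forward; pixel columns grow to the right and rows downward; lengths in m; the calibration is good to about 2 mm. A picture is of the moment at which its call begins: read the wrist's pose just before it.
- workorder.job_done(): hands the job in; it is judged then, once.
Trained networks look in a picture, given as the dict that the camera call returned (one of the last four; its "shot" number tells which), for a name from the list of things; names that differ only in an ending like _2 or _b are one class to them, and where a whole thing is asked for, a point or a joint stands for the part that bears it (a point fixed in the world has none). Each returns a list of dicts, best first, with "score" (0 to 1); they miss things now and then, are a little off and sometimes report something else, mostly with a low value. They report only what shows in the picture. A call takes as long as a camera call.
- vision.spot_in(picture, query): "position" ([column, row] in pixels, amid what is visible of it).
- vision.place_of(picture, query): "position" ([column, row] in pixels: a listed point, or the origin of a listed thing).
The state is a dict: "clock": time; "joint_pos": joint angles; "joint_vel": joint speeds; "tau": joint torques, N m; "eef_pos": TCP position; "tool_rot": TCP orientation; "ft_force": force on the tool from outside, world axes, zero at the start; "ft_torque": the same for the moment, N m; "grip_width": finger opening in m; "grasp_force": force on a finger pad.
Only numpy, scipy, OpenCV 4.12 (cv2) and the standard library are available. Lean on these libraries where they do the work, as an engineer would, in place of code of your own. Each camera call takes 0.05 s, during which the arm holds its last target. There are 200 camera calls.

## Working session

There is one attempt and no reset: what is moved stays moved. The work goes in short steps, Python scripts to look and compute and a shell command to move; the robot and the scene stay as the last step left them, time stands still between calls to the robot, and variables do not carry over. Pictures are saved under pics/ and viewed, at most 11 in all, crops included, and the job is handed in when it is done.

```bash
mkdir -p pics; cat > h.py <<'E'
import numpy as np, cv2
from scipy.spatial.transform import Rotation as R
from workcell import bot, vision, workorder
def pose(o=None):
    o=o or bot.get_obs(); T=np.eye(4); T[:3,:3]=R.from_quat(o['tool_rot']).as_matrix(); T[:3,3]=o['eef_pos']; return T
def cam(name):
    o=bot.get_obs(); c=vision.camera(name)
    if 'rvec' in c:
        W=np.eye(4); W[:3,:3]=cv2.Rodrigues(np.array(c['rvec'],float))[0]; W[:3,3]=np.ravel(c['tvec']); c['T']=np.linalg.inv(W)
    else: c['T']=pose(o)@np.array(c['tool_from_camera'])
    return c
def slopes(c,px):
    K=np.array(c['K']); px=np.atleast_2d(px).astype(float)
    d=np.c_[(px[:,0]-K[0,2])/K[0,0],(px[:,1]-K[1,2])/K[1,1]]; u=d.copy()
    for _ in range(20): u=d/(1+c['k1']*(u**2).sum(1,keepdims=True))
    return u
def onz(c,px,z):
    u=slopes(c,px); r=np.c_[u,np.ones(len(u))]@c['T'][:3,:3].T; o=c['T'][:3,3]
    return o+r*((z-o[2])/r[:,2])[:,None]
def proj(c,P):
    W=np.linalg.inv(c['T']); p=np.atleast_2d(P)@W[:3,:3].T+W[:3,3]; s=p[:,:2]/p[:,2:]
    s=s*(1+c['k1']*(s**2).sum(1,keepdims=True)); K=np.array(c['K']); return np.c_[s[:,0]*K[0,0]+K[0,2],s[:,1]*K[1,1]+K[1,2]]
def cloud(c):
    h,w=c['z_map'].shape; g=np.stack(np.meshgrid(np.arange(w),np.arange(h)),-1).reshape(-1,2)
    u=slopes(c,g); z=c['z_map'].ravel()[:,None]; P=np.c_[u*z,z]@c['T'][:3,:3].T+c['T'][:3,3]
    P[z[:,0]==0]=np.nan; return P.reshape(h,w,3)
E
python3 - <<'E'
from h import *
print(pose().round(3),bot.get_obs()['clock'])
for n in ['top','scene']:
    c=cam(n); cv2.imwrite(f'pics/{n}0.png',c['image']); print(n,c['T'][:3,3])
    for q in ['case','fence','stop','pin_jar','cup','bottle']:
        for r in vision.place_of(c,q)[:2]: print(q,round(r['score'],2),np.round(r['position']),onz(c,r['position'],0)[0].round(3))
E
```

```text
[[-0.958  0.286 -0.001  0.143]
 [ 0.286  0.958 -0.002  0.478]
 [-0.    -0.002 -1.     0.203]
 [ 0.     0.     0.     1.   ]] 0.0
top [0.35940628 0.02885062 1.22328406]
case 0.95 [332. 217.] [0.51  0.001 0.   ]
fence 0.77 [330. 157.] [0.678 0.007 0.   ]
stop 0.86 [391. 165.] [ 0.655 -0.161  0.   ]
pin_jar 0.78 [274. 181.] [0.611 0.16  0.   ]
cup 0.66 [471. 241.] [ 0.443 -0.372  0.   ]
scene [1.20359595 0.11856305 0.76634737]
case 0.59 [329. 196.] [ 0.507 -0.008  0.   ]
fence 0.83 [321. 242.] [0.661 0.001 0.   ]
stop 0.63 [257. 229.] [ 0.653 -0.161  0.   ]
stop 0.54 [329. 196.] [ 0.505 -0.01   0.   ]
pin_jar 0.9 [388. 235.] [0.605 0.159 0.   ]
cup 0.7 [213. 160.] [ 0.434 -0.37   0.   ]
bottle 0.67 [467. 224.] [0.53  0.353 0.   ]
```

View pics/top0.png

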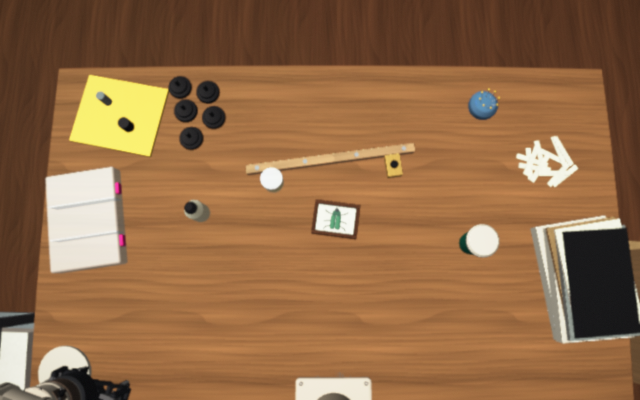

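View pics/scene0.png

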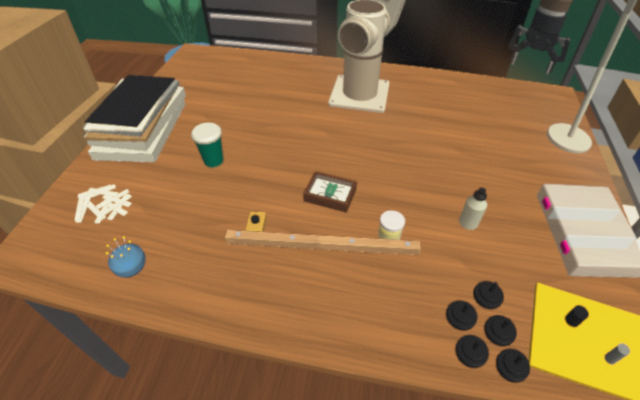

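The top view shows the case near (335,219), the fence running from (247,170) to (413,148), the stop at its right end (394,165) and the jar at (271,179). The bottle (195,210) and cup (482,240) are well clear. Next I'll fit rectangles to these.

```bash
cat >> h.py <<'E'
def rect(P):
    (c,s,a)=cv2.minAreaRect((P*1000).astype(np.float32)); b=cv2.boxPoints((c,s,a))
    e=[b[1]-b[0],b[2]-b[1]]; l=max(e,key=np.linalg.norm); l=l*np.sign(l[1])
    return np.round(c,1),np.round(s,1),round(float(np.arctan2(-l[0],l[1])),4)
def comps(c,box=(0.35,0.72,-0.3,0.3),zlo=.014,zhi=.05):
    P=cloud(c); m=(P[...,2]>zlo)&(P[...,2]<zhi)&(P[...,0]>box[0])&(P[...,0]<box[1])&(P[...,1]>box[2])&(P[...,1]<box[3])
    n,L,st,_=cv2.connectedComponentsWithStats(m.astype(np.uint8))
    for i in range(1,n):
        if st[i,4]>60:
            Q=P[L==i]; print(st[i,4],'z',np.percentile(Q[:,2],[10,50,90]).round(4),rect(Q[:,:2]))
E
python3 - <<'E'
from h import *
c=cam('top'); comps(c)
w=cam('wrist'); print(w['tool_from_camera'],w['K'])
E
```

```text
1900 z [0.0217 0.026  0.0297] (array([641.2,   3.1]), array([ 85.5, 461. ]), 0.1253)
1580 z [0.0273 0.0305 0.0336] (array([504.1,  -6.4]), array([120.2,  90.8]), -0.1267)
[[ 1.44774901e-04 -9.55701179e-01 -2.94338639e-01  7.54782257e-02]
 [ 9.99999956e-01  6.22468385e-05  2.89753046e-04  9.94004889e-04]
 [-2.58595678e-04 -2.94338669e-01  9.55701146e-01 -1.69711078e-01]
 [ 0.00000000e+00  0.00000000e+00  0.00000000e+00  1.00000000e+00]] [[332.69281844   0.         317.98683266]
 [  0.         332.69281844 202.17226534]
 [  0.           0.           1.        ]]
```

```bash
python3 -m creep '[[[-33,-31,0],[0,0,0]],[[-34,-31,0],[0,0,0]],[[-34,-31,0],[0,0,0]],[[-33,-31,0],[0,0,0]],[[-34,-31,0],[0,0,0]],[[-33,-31,0],[0,0,0]],[[-33,-31,0],[0,0,0]],[[-34,-32,0],[0,0,0]],[[-33,-31,0],[0,0,0]],[[-34,-32,0],[0,0,0]],[[-33,-31,0],[0,0,0]],[[-33,-31,0],[0,0,-0.163]]]' 75
python3 -m creep '[[[0,0,0],[0,0,0]],[[0,0,0],[0,0,0]]]'
cat >> h.py <<'E'
FA=0.1253
def ft(p,a=None): # fence coordinates (n,t) mm
    a=FA if a is None else a; p=np.asarray(p)*1000; return np.array([p[...,0]*np.cos(a)+p[...,1]*np.sin(a), -p[...,0]*np.sin(a)+p[...,1]*np.cos(a)]).round(1)
def st():
    o=bot.get_obs(); T=pose(o); print('t',round(o['clock'],2),'p',(T[:3,3]*1000).round(1),'yaw',round(float(np.arctan2(-T[0,1],T[1,1])),4),'ztilt',T[:2,2].round(3),'nt',ft(T[:2,3]),'F',np.round(o['ft_force'],1),'w',round(o['grip_width'],4)); return T
E
python3 - <<'E'
from h import *
st(); c=cam('wrist'); cv2.imwrite('pics/w1.png',c['image'])
comps(c,(.4,.75,-.3,.3)); 
for q in ['case','fence','stop','pin_jar']:
    for r in vision.place_of(c,q)[:1]: p=onz(c,r['position'],0)[0]; print(q,round(r['score'],2),p.round(4),ft(p[:2]))
E
```

```text
clock: 2.3
eef_pos: [0.421, 0.0047, 0.2038]
tool_rot: [0.061, 0.998, 0.0, 0.0]
ft_force: [0.3, 0.8, 0.8]
grip_width: 0.0748
grasp_force: 0.0
clock: 2.55
eef_pos: [0.4199, 0.0063, 0.2035]
tool_rot: [0.064, 0.998, 0.0, -0.0]
ft_force: [-0.7, -0.1, -0.6]
grip_width: 0.0755
grasp_force: 0.0
t 2.55 p [419.9   6.3 203.5] yaw -0.1284 ztilt [-0.001  0.   ] nt [417.4 -46.2] F [-0.7 -0.1 -0.6] w 0.0755
8332 z [0.0284 0.0297 0.0316] (array([502.7,  -6.5]), array([121.3,  90.4]), -0.1326)
432 z [0.0184 0.0329 0.0459] (array([581.6, 168.3]), array([37.6,  8.2]), -0.2795)
169 z [0.0159 0.0226 0.0257] (array([631.7, 220.3]), array([12.1, 24.1]), 0.145)
2276 z [0.0171 0.0246 0.0258] (array([666.4,  11.9]), array([ 25.4, 188.8]), 0.1289)
150 z [0.0153 0.0204 0.0244] (array([ 674.5, -122.2]), array([ 4.6, 32.3]), 0.153)
case 0.6 [ 0.5071 -0.0043  0.    ] [502.6 -67.7]
fence 0.64 [0.6676 0.0052 0.    ] [663.  -78.3]
stop 0.48 [ 0.6491 -0.164   0.    ] [ 623.5 -243.8]
pin_jar 0.85 [0.6072 0.1627 0.    ] [622.8  85.5]
```

View pics/w1.png

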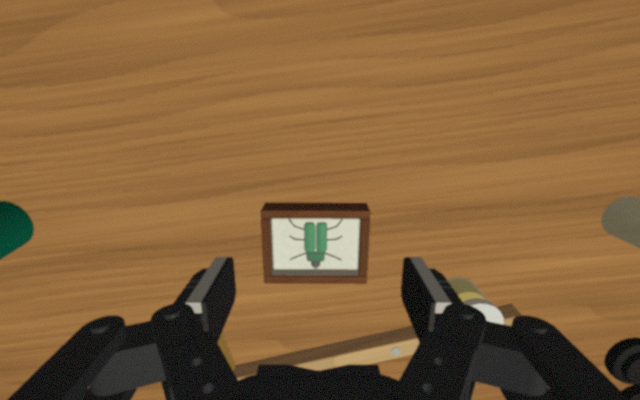

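The wrist view shows the case centred at (315,243), square to the open fingers. The fence is behind it (bottom of the image), and this agrees with the top view. I'll lower the hand behind the near long side.

```bash
python3 -m creep '[[[0,-2,45],[0,0,0]],[[0,0,45],[0,0,0]],[[0,0,45],[0,0,0]],[[0,0,35],[0,0,0]],[[0,0,15],[0,0,0]],[[0,0,7],[0,0,0]],[[0,0,0],[0,0,0]]]' 75
python3 -m creep '[[[-6,0,0],[0,0,0]],[[-6,0,0],[0,0,0]],[[-5,0,0],[0,0,0]],[[-5,0,0],[0,0,0]],[[-4,0,0],[0,0,0]],[[-4,0,0],[0,0,0]]]'
python3 - <<'E'
from h import *
st(); comps(cam('top'),(.4,.6,-.2,.15),zhi=.04)
E
```

```text
clock: 3.68
eef_pos: [0.4201, 0.0045, 0.0117]
tool_rot: [0.063, 0.998, -0.0, -0.0]
ft_force: [-0.5, 0.0, -1.1]
grip_width: 0.0749
grasp_force: 0.0
clock: 4.42
eef_pos: [0.45, 0.0003, 0.0115]
tool_rot: [0.063, 0.998, 0.0, -0.0]
ft_force: [0.1, 0.3, 0.1]
grip_width: 0.0749
grasp_force: 0.0
t 4.42 p [4.50e+02 3.00e-01 1.15e+01] yaw -0.1269 ztilt [-0.  0.] nt [446.5 -55.9] F [0.1 0.3 0.1] w 0.0749
```

```bash
python3 -m creep '[[[-5,0,0],[0,0,0]],[[-5,0,0],[0,0,0]],[[-6,0,0],[0,0,-0.025]],[[-6,0,0],[0,0,-0.025]],[[-6,0,0],[0,0,-0.025]],[[-6,0,0],[0,0,-0.025]],[[-6,0,0],[0,0,-0.025]],[[-6,0,0],[0,0,-0.025]],[[-6,0,0],[0,0,-0.025]],[[-6,0,0],[0,0,-0.025]],[[-6,0,0],[0,0,-0.025]],[[-6,0,0],[0,0,-0.029]]]'
python3 - <<'E'
from h import *
T=st(); c=cam('wrist'); cv2.imwrite('pics/w2.png',c['image']); comps(c,(.4,.75,-.3,.3),zlo=.01)
comps(cam('scene'),(.4,.72,-.3,.3))
E
```

```text
clock: 5.98
eef_pos: [0.5199, -0.0017, 0.0116]
tool_rot: [-0.064, 0.998, -0.0, -0.0]
ft_force: [-0.4, -0.3, 0.8]
grip_width: 0.075
grasp_force: 0.0
t 5.97 p [519.9  -1.7  11.6] yaw 0.129 ztilt [-0. -0.] nt [515.6 -66.7] F [-0.4 -0.3  0.8] w 0.075
42770 z [0.0287 0.0298 0.0316] (array([503.2,  -6.7]), array([120.5,  90.3]), -0.1339)
1270 z [0.0122 0.0217 0.0273] (array([ 620.7, -169.1]), array([20.7, 27. ]), 0.7401)
1216 z [0.0234 0.0312 0.0337] (array([504.7,  -5.5]), array([120.5,  95.7]), -0.1612)
2700 z [0.0192 0.0266 0.0297] (array([641.9,   2.1]), array([ 87.1, 460.2]), 0.1254)
```

View pics/w2.png

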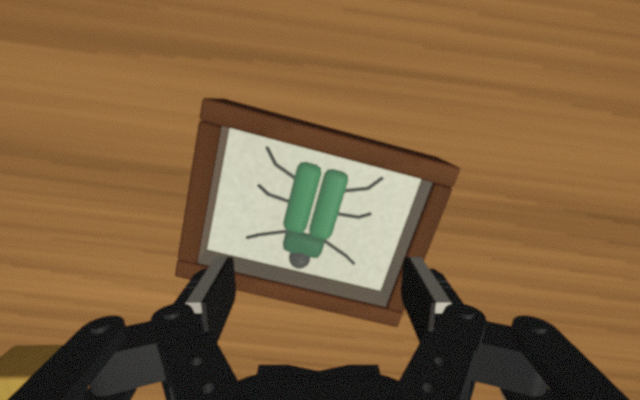

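The case hasn't moved. The fingers passed over it without touching, so I'll measure how high the tips really are.

```bash
python3 - <<'E'
from h import *
T=st(); c=cam('wrist'); P=cloud(c)
for px in [(222,262),(228,270),(215,280),(205,300),(412,262),(410,270),(420,280),(320,200),(320,50)]:
    w=P[px[1],px[0]]; print(px,(w*1000).round(1),'tool',(np.linalg.inv(T)@np.r_[w,1]*1000)[:3].round(1))
s=cam('scene'); i=s['image']; p=proj(s,T[:3,3])[0].astype(int); print(p)
cv2.imwrite('pics/s1.png',cv2.resize(i[p[1]-50:p[1]+50,p[0]-70:p[0]+70],None,fx=5,fy=5))
E
```

```text
t 6.08 p [520.5  -1.7  11.7] yaw 0.128 ztilt [0.001 0.   ] nt [516.2 -66.7] F [-0.1  0.5 -0.4] w 0.075
(222, 262) [514.8 -41.5  56.7] tool [ 10.7 -38.8 -45. ]
(228, 270) [518.3 -38.9  56.5] tool [  6.9 -36.6 -44.8]
(215, 280) [514.3 -40.   71.5] tool [ 10.9 -37.3 -59.8]
(205, 300) [514.  -39.4  84.9] tool [ 11.2 -36.6 -73.2]
(412, 262) [504.9  36.8  56.3] tool [ 10.5  40.1 -44.6]
(410, 270) [507.1  35.6  59.4] tool [  8.4  38.7 -47.7]
(420, 280) [505.   35.9  70.7] tool [ 10.5  39.2 -59.1]
(320, 200) [491.3  -3.4  28.9] tool [ 29.2   2.  -17.2]
(320, 50) [ 4.223e+02 -1.220e+01 -3.000e-01] tool [98.7  2.1 11.9]
[330 197]
```

View pics/s1.png

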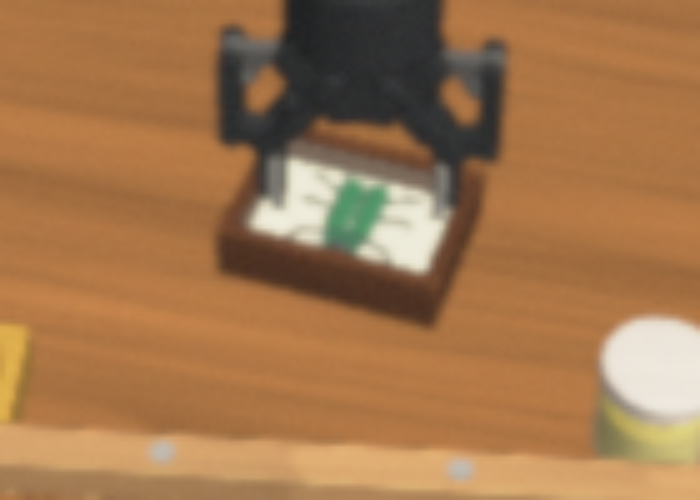

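```bash
python3 - <<'E'
from h import *
T=st(); s=cam('scene'); w=cam('wrist')
for h in [0,13,20,30,40,45,50]:
    L=[(T@np.array([x,y,-h,1000])/1000)[:3] for y in (-40,40) for x in (11,-11)]
    print(h,'scene',proj(s,L).round(0).tolist(),'wrist',proj(w,L).round(0).tolist())
P=cloud(s)
for px in [(315,187),(348,188),(314,185),(347,186)]: print(px,(P[px[1],px[0]]*1000).round())
E
```

```text
t 6.17 p [519.5  -1.7  11.5] yaw 0.1272 ztilt [-0. -0.] nt [515.2 -66.6] F [-0.5 -0.2  0.5] w 0.0747
0 scene [[316.0, 193.0], [315.0, 199.0], [346.0, 195.0], [346.0, 201.0]] wrist [[243.0, 223.0], [245.0, 260.0], [390.0, 223.0], [387.0, 260.0]]
13 scene [[316.0, 190.0], [315.0, 196.0], [346.0, 191.0], [346.0, 198.0]] wrist [[237.0, 232.0], [240.0, 271.0], [395.0, 232.0], [392.0, 271.0]]
20 scene [[316.0, 188.0], [315.0, 194.0], [347.0, 190.0], [346.0, 196.0]] wrist [[234.0, 238.0], [237.0, 278.0], [398.0, 238.0], [395.0, 278.0]]
30 scene [[316.0, 185.0], [315.0, 191.0], [347.0, 187.0], [346.0, 193.0]] wrist [[228.0, 246.0], [232.0, 289.0], [403.0, 246.0], [400.0, 289.0]]
40 scene [[316.0, 182.0], [315.0, 188.0], [347.0, 184.0], [347.0, 190.0]] wrist [[222.0, 256.0], [226.0, 301.0], [409.0, 256.0], [405.0, 301.0]]
45 scene [[316.0, 181.0], [315.0, 187.0], [347.0, 183.0], [347.0, 189.0]] wrist [[219.0, 262.0], [223.0, 308.0], [412.0, 262.0], [408.0, 307.0]]
50 scene [[316.0, 180.0], [315.0, 186.0], [347.0, 181.0], [347.0, 188.0]] wrist [[215.0, 268.0], [220.0, 315.0], [415.0, 267.0], [411.0, 315.0]]
(315, 187) [536. -40.  57.]
(348, 188) [528.  43.  63.]
(314, 185) [536. -42.  65.]
(347, 186) [523.  39.  65.]
```

Both cameras put the real fingertips about 42 mm behind the reported TCP, so they were at z≈54 mm and only passed above the case. I'll back off, turn the hand to match the case and go lower, watching the force.

```bash
python3 -m creep '[[[21,4,0],[0,0,0.05]],[[21,4,0],[0,0,0.07]],[[21,3,0],[0,0,0.07]],[[22,-6,0],[0,0,0.07]],[[0,0,0],[0,0,0]],[[0,0,0],[0,0,0]]]'; python3 -c "
from h import *
st()"
python3 -m creep '[[[0,0,8],[0,0,0]],[[0,0,8],[0,0,0]],[[0,0,8],[0,0,0]],[[0,0,6],[0,0,0]],[[0,0,4],[0,0,0]],[[0,0,0],[0,0,0]]]'
python3 - <<'E'
from h import *
T=st(); c=cam('wrist'); P=cloud(c); 
m=np.zeros(P.shape[:2],bool); m[180:330,150:480]=1
Q=(np.linalg.inv(T)[:3,:3]@(P.reshape(-1,3)-T[:3,3]).T).T*1000
k=m.ravel()&(abs(abs(Q[:,1])-38)<8)&(Q[:,0]<13)&(Q[:,0]>-15)
print('finger lowest tool z',np.nanpercentile(Q[k,2],[50,90,98,100]).round(1))
comps(c,(.4,.75,-.3,.3))
E
```

```text
clock: 7.02
eef_pos: [0.4349, 0.0002, 0.012]
tool_rot: [0.066, 0.998, 0.0, 0.001]
ft_force: [0.2, 1.2, 0.8]
grip_width: 0.0751
grasp_force: 0.0
t 7.03 p [4.349e+02 2.000e-01 1.200e+01] yaw -0.132 ztilt [0.002 0.   ] nt [431.5 -54.2] F [0.2 1.2 0.8] w 0.0751
clock: 7.78
eef_pos: [0.4333, 0.0002, -0.0227]
tool_rot: [0.066, 0.998, -0.0, -0.0]
ft_force: [0.1, 0.1, 0.7]
grip_width: 0.0749
grasp_force: 0.0
t 7.78 p [ 4.333e+02  2.000e-01 -2.270e+01] yaw -0.1328 ztilt [-0.001  0.   ] nt [429.9 -54. ] F [0.1 0.1 0.7] w 0.0749
finger lowest tool z [-54.5 -21.8 -21.2 -19.8]
13573 z [0.0182 0.0299 0.0418] (array([448.8,  -0.9]), array([103.1,  54.9]), -0.1331)
```

```bash
python3 -m creep '[[[0,0,3],[0,0,0]],[[0,0,3],[0,0,0]],[[-6,0,0],[0,0,0]],[[-6,0,0],[0,0,0]],[[-5,0,0],[0,0,0]],[[-5,0,0],[0,0,0]],[[-5,0,0],[0,0,0]],[[-5,0,0],[0,0,0]]]'
python3 -c "
from h import *
st(); comps(cam('scene'),(.4,.6,-.2,.2))"
```

```text
clock: 8.82
eef_pos: [0.4659, -0.0042, -0.0286]
tool_rot: [0.066, 0.998, -0.0, 0.0]
ft_force: [-2.3, -0.4, -1.4]
grip_width: 0.0747
grasp_force: 0.9
t 8.82 p [465.9  -4.2 -28.6] yaw -0.1328 ztilt [ 0. -0.] nt [461.7 -62.4] F [-2.3 -0.4 -1.4] w 0.0747
1492 z [0.0249 0.0314 0.0341] (array([514. ,  -7.6]), array([120.3, 111.5]), -0.1391)
```

```bash
python3 -m creep '[[[-6,0,0],[0,0,-0.026]],[[-6,0,0],[0,0,-0.026]],[[-6,0,0],[0,0,-0.026]],[[-6,0,0],[0,0,-0.026]],[[-6,0,0],[0,0,-0.026]],[[-6,0,0],[0,0,-0.026]],[[-6,0,0],[0,0,-0.026]],[[-6,0,0],[0,0,-0.026]],[[-6,0,0],[0,0,-0.026]],[[-6,0,0],[0,0,-0.026]],[[-3,0,0],[0,0,0]]]'
python3 - <<'E'
from h import *
st(); c=cam('wrist'); cv2.imwrite('pics/w3.png',c['image']); comps(cam('scene'),(.4,.72,-.3,.3))
E
```

```text
clock: 10.25
eef_pos: [0.5284, -0.0045, -0.0283]
tool_rot: [-0.064, 0.998, 0.0, -0.0]
ft_force: [-5.1, -0.6, 4.3]
grip_width: 0.0752
grasp_force: 2.3
t 10.25 p [528.4  -4.5 -28.3] yaw 0.1277 ztilt [-0.  0.] nt [523.7 -70.5] F [-5.1 -0.6  4.3] w 0.0752
1625 z [0.0267 0.0314 0.034 ] (array([581.3,   4.7]), array([102.3, 120.3]), 0.1171)
2692 z [0.0192 0.0265 0.0298] (array([641.3,   1.8]), array([ 87.4, 460.1]), 0.1261)
```

View pics/w3.png

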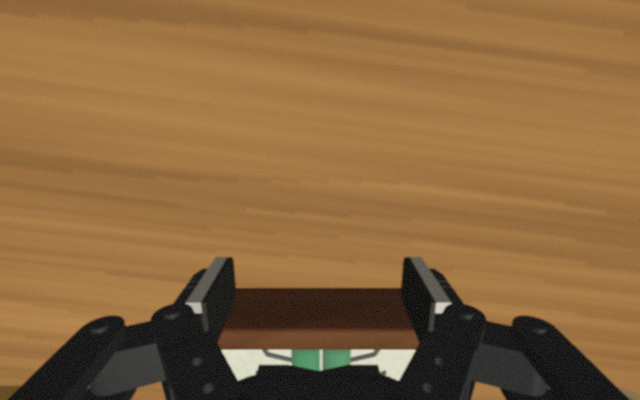

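Now the case is moving: it lies square between the fingertips, with its near edge at rows 290–348. I'll push it 20 mm more, leaving a small gap to the fence, then back off and lift.

```bash
python3 -m creep '[[[-4,0,0],[0,0,0]],[[-4,0,0],[0,0,0]],[[-4,0,0],[0,0,0]],[[-4,0,0],[0,0,0]],[[-4,0,0],[0,0,0]],[[0,0,0],[0,0,0]],[[8,0,0],[0,0,0]],[[14,0,0],[0,0,0]],[[14,0,-35],[0,0,0]],[[14,0,-60],[0,0,0]],[[0,0,-60],[0,0,0]],[[0,0,0],[0,0,0]]]'
python3 - <<'E'
from h import *
st(); c=cam('wrist'); comps(c,(.4,.75,-.3,.3)); c=cam('scene'); comps(c,(.4,.72,-.3,.3)); P=cloud(c)
for q in ['case','pin_jar','stop']:
    for r in vision.place_of(c,q)[:1]: p=onz(c,r['position'],0)[0]; print(q,round(r['score'],2),p.round(4),ft(p[:2]))
E
```

```text
clock: 11.85
eef_pos: [0.5029, -0.0086, 0.1325]
tool_rot: [-0.064, 0.998, -0.001, 0.007]
ft_force: [-0.1, 0.4, -0.3]
grip_width: 0.0748
grasp_force: 0.0
t 11.85 p [502.9  -8.6 132.5] yaw 0.1271 ztilt [ 0.014 -0.   ] nt [497.9 -71.3] F [-0.1  0.4 -0.3] w 0.0748
15950 z [0.0243 0.0291 0.0313] (array([619.1,   7.1]), array([121.5, 202.1]), 0.1354)
1762 z [0.0189 0.027  0.0382] (array([ 636.9, -164.9]), array([37.6, 40.8]), 0.1113)
912 z [0.0177 0.0322 0.0458] (array([581.8, 157.4]), array([10.1, 41.5]), 0.1722)
4279 z [0.0213 0.0279 0.033 ] (array([622.5,  -1.4]), array([124.8, 460. ]), 0.1381)
case 0.95 [0.6113 0.0056 0.    ] [607.2 -70.8]
pin_jar 0.77 [0.6058 0.1552 0.    ] [620.5  78.3]
stop 0.64 [ 0.6391 -0.1672  0.    ] [ 613.2 -245.7]
```

```bash
python3 -m creep '[[[-24,21,0],[0,0,0]],[[-24,21,0],[0,0,0]],[[-23,21,0],[0,0,0]],[[-23,21,0],[0,0,0]],[[0,0,0],[0,0,0]]]' 30
python3 -c "
from h import *
st();print(bot.get_obs()['joint_pos'])"
```

```text
clock: 12.72
eef_pos: [0.581, 0.0883, 0.1241]
tool_rot: [-0.065, 0.998, -0.0, -0.002]
ft_force: [-0.5, -0.7, -0.1]
grip_width: 0.03
grasp_force: 0.0
t 12.72 p [581.   88.3 124.1] yaw 0.1296 ztilt [-0.003 -0.   ] nt [587.4  15. ] F [-0.5 -0.7 -0.1] w 0.03
[1.50699646e-01 4.58636042e-01 1.09738104e-01 1.22493329e+00
 2.29965946e-04 2.10663791e-02]
```

```bash
python3 -m creep '[[[0,0,0],[0,0,-0.174]],[[0,0,0],[0,0,-0.174]],[[0,0,0],[0,0,-0.174]],[[0,0,0],[0,0,-0.174]],[[0,0,0],[0,0,-0.174]],[[0,0,0],[0,0,-0.174]],[[0,0,0],[0,0,-0.174]],[[0,0,0],[0,0,-0.174]],[[0,0,0],[0,0,-0.18]],[[0,0,0],[0,0,0]]]'
python3 - <<'E'
from h import *
T=st(); s=cam('scene'); comps(s,(.4,.72,-.3,.3)); p=proj(s,T[:3,3])[0].astype(int); i=s['image']; print(p)
a=i[p[1]-80:p[1]+60,p[0]-120:p[0]+80]; w=cam('wrist')['image']
cv2.imwrite('pics/s2.png',cv2.resize(a,None,fx=4,fy=4))
for h in [10,20,30,40]: print(h,proj(s,(T@np.array([0,0,-h/1000,1]))[:3]).round(1)-p+[120,80])
E
```

```text
clock: 13.98
eef_pos: [0.5797, 0.086, 0.1254]
tool_rot: [0.75, -0.661, -0.001, 0.001]
ft_force: [-0.2, -0.1, -0.0]
grip_width: 0.0299
grasp_force: 0.0
t 13.97 p [579.7  86.  125.4] yaw 1.6964 ztilt [-0.003 -0.001] nt [585.9  12.9] F [-0.2 -0.1 -0. ] w 0.0299
4275 z [0.0214 0.0279 0.0331] (array([621.8,  -1.3]), array([124.5, 459.6]), 0.1337)
[364 187]
10 [[120.7  77.9]]
20 [[121.1  74.8]]
30 [[121.5  71.7]]
40 [[121.8  68.5]]
```

View pics/s2.png

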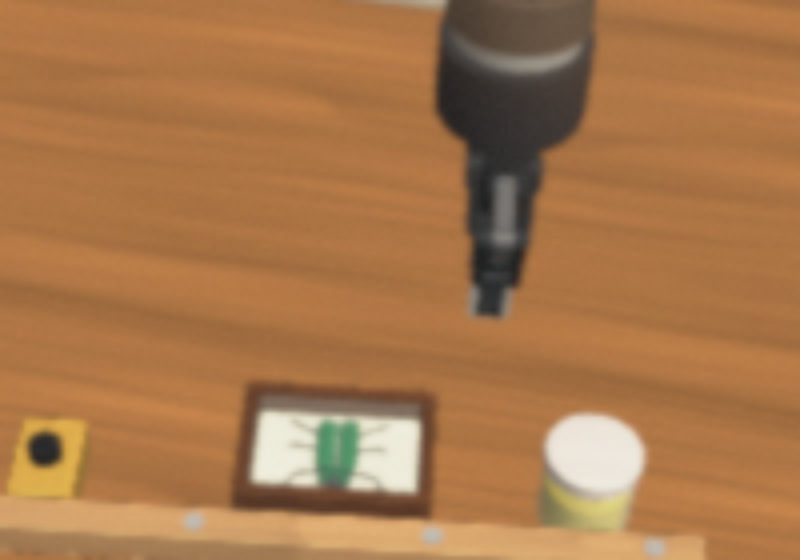

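The hand's body is well above the tips now, so the jar at crop (592,470) is clear. I'll lower the hand between the case end and the jar.

```bash
python3 -m creep '[[[-4,0,40],[0,0,0]],[[0,0,40],[0,0,0]],[[0,0,25],[0,0,0]],[[0,0,12],[0,0,0]],[[0,0,6],[0,0,0]],[[0,0,4],[0,0,0]],[[0,0,0],[0,0,0]]]'
python3 - <<'E'
from h import *
T=st(); s=cam('scene'); p=np.array([345,195]); i=s['image']
cv2.imwrite('pics/s3.png',cv2.resize(i[p[1]-60:p[1]+60,p[0]-80:p[0]+80],None,fx=5,fy=5))
print(proj(s,T[:3,3])-p+[80,60])
E
```

```text
clock: 14.95
eef_pos: [0.581, 0.0908, 0.0002]
tool_rot: [0.751, -0.66, 0.0, -0.0]
ft_force: [0.0, 0.3, 0.3]
grip_width: 0.0298
grasp_force: 0.0
t 14.95 p [5.81e+02 9.08e+01 2.00e-01] yaw 1.6989 ztilt [0.001 0.   ] nt [587.8  17.5] F [0.  0.3 0.3] w 0.0298
[[97.19251334 88.14338799]]
```

View pics/s3.png

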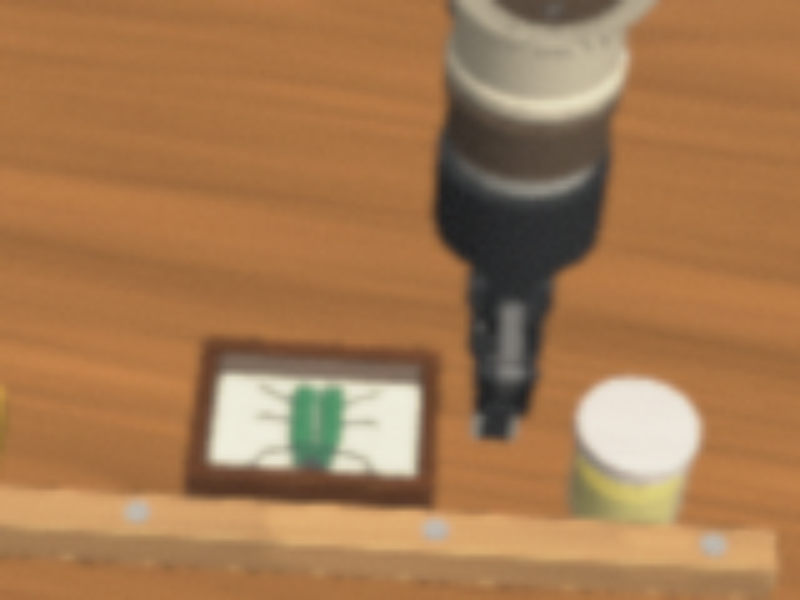

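```bash
python3 -m creep '[[[0,0,6],[0,0,0]],[[9,0,0],[0,0,0]],[[9,0,0],[0,0,0]],[[9,0,0],[0,0,0]],[[9,0,0],[0,0,0]],[[9,0,0],[0,0,0]],[[9,0,0],[0,0,0]],[[9,0,0],[0,0,0]],[[9,0,0],[0,0,0]],[[9,0,0],[0,0,0]],[[9,0,0],[0,0,0]],[[5,0,0],[0,0,0]]]'
python3 - <<'E'
from h import *
T=st(); s=cam('scene'); 
for q in ['case','stop']:
    for r in vision.place_of(s,q)[:1]: p=onz(s,r['position'],0)[0]; print(q,round(r['score'],2),p.round(4),ft(p[:2]))
p=np.array([300,210]); cv2.imwrite('pics/s4.png',cv2.resize(s['image'][p[1]-60:p[1]+60,p[0]-80:p[0]+80],None,fx=5,fy=5))
E
```

```text
clock: 16.5
eef_pos: [0.5927, -0.0041, -0.0064]
tool_rot: [0.751, -0.66, -0.0, 0.0]
ft_force: [0.3, 1.7, -0.4]
grip_width: 0.0299
grasp_force: 1.0
t 16.5 p [592.7  -4.1  -6.4] yaw 1.6987 ztilt [-0. -0.] nt [587.5 -78.1] F [ 0.3  1.7 -0.4] w 0.0299
case 0.59 [ 0.6155 -0.0792  0.    ] [ 600.8 -155.5]
stop 0.64 [ 0.6461 -0.1599  0.    ] [ 621.  -239.4]
```

View pics/s4.png

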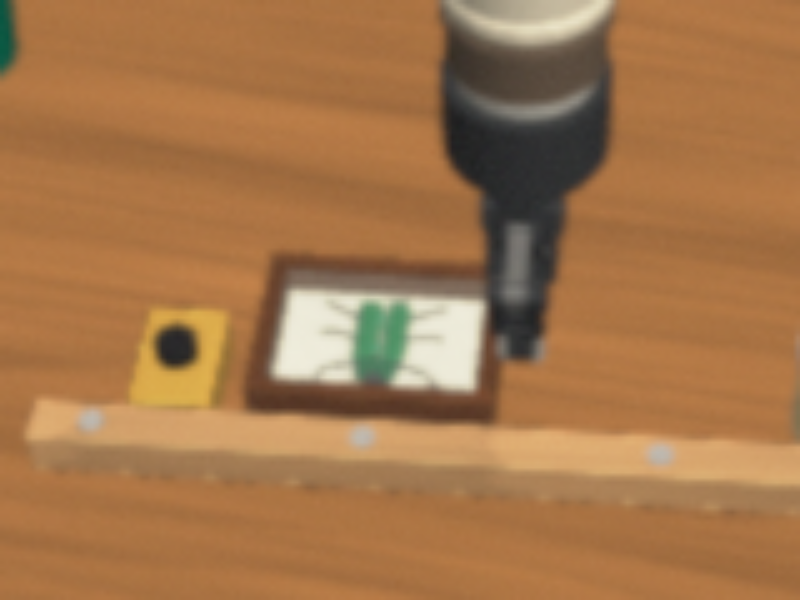

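The case slides parallel to the fence, with about 12 mm left to the stop (crop x 228→255). I'll advance slowly and watch the force.

```bash
python3 -m creep '[[[4,0,0],[0,0,0]],[[4,0,0],[0,0,0]],[[2,0,0],[0,0,0]],[[1,0,0],[0,0,0]],[[0,0,0],[0,0,0]]]'; python3 -m creep '[[[1,0,0],[0,0,0]],[[1,0,0],[0,0,0]],[[0,0,0],[0,0,0]]]';  python3 -c "
from h import *
st()"
```

```text
clock: 17.27
eef_pos: [0.5942, -0.0143, -0.0062]
tool_rot: [0.751, -0.66, 0.0, -0.0]
ft_force: [-0.0, 2.6, 1.9]
grip_width: 0.0298
grasp_force: 1.5
clock: 17.65
eef_pos: [0.5944, -0.0163, -0.0062]
tool_rot: [0.751, -0.66, 0.0, -0.0]
ft_force: [-0.0, 4.2, 2.6]
grip_width: 0.03
grasp_force: 1.9
t 17.65 p [594.4 -16.3  -6.2] yaw 1.6992 ztilt [0. 0.] nt [587.7 -90.5] F [-0.   4.2  2.6] w 0.03
```

```bash
for i in 1 2; do python3 -m creep '[[[1,0,0],[0,0,0]],[[0.5,0,0],[0,0,0]],[[0,0,0],[0,0,0]]]' | grep -E 'eef|ft_f'; done
```

```text
eef_pos: [0.5946, -0.0178, -0.0062]
ft_force: [-0.7, 4.1, 3.8]
eef_pos: [0.5948, -0.0193, -0.0062]
ft_force: [-0.2, 5.0, 4.5]
```

```bash
for i in 1 2; do python3 -m creep '[[[1,0,0],[0,0,0]],[[1,0,0],[0,0,0]],[[0,0,0],[0,0,0]]]' | grep -E 'eef|ft_f'; done
python3 - <<'E'
from h import *
T=st(); s=cam('scene'); p=np.array([285,212]); cv2.imwrite('pics/s5.png',cv2.resize(s['image'][p[1]-40:p[1]+40,p[0]-53:p[0]+53],None,fx=7,fy=7,interpolation=cv2.INTER_CUBIC))
E
```

```text
eef_pos: [0.5948, -0.0197, -0.0063]
ft_force: [-1.0, 8.7, 4.5]
eef_pos: [0.5946, -0.0198, -0.0062]
ft_force: [-2.4, 12.8, 6.4]
t 19.15 p [594.6 -19.8  -6.2] yaw 1.7015 ztilt [-0.001  0.006] nt [587.4 -93.9] F [-2.4 12.8  6.4] w 0.03
```

View pics/s5.png

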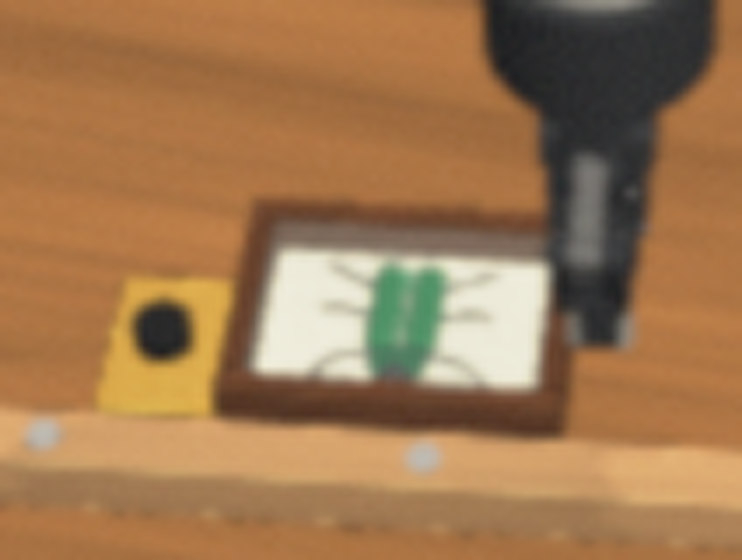

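The case touches the stop: the brass edge and the case end meet at crop (235,280–380), and the TCP stalled. I'll back off, lift and go round to the near side for the fence push.

```bash
python3 -m creep '[[[-10,0,0],[0,0,0]],[[-10,0,0],[0,0,0]],[[0,0,-40],[0,0,0]],[[0,0,-50],[0,0,0]],[[0,0,-30],[0,0,0]],[[22,16,0],[0,0,0.174]],[[0,0,0],[0,0,0.174]],[[0,0,0],[0,0,0.174]],[[0,0,0],[0,0,0.174]],[[0,0,0],[0,0,0.174]],[[0,0,0],[0,0,0.174]],[[0,0,0],[0,0,0.174]]]' 75
python3 -m creep '[[[0,0,0],[0,0,0.174]],[[0,0,0],[0,0,0.18]],[[0,0,0],[0,0,0]]]'
python3 - <<'E'
from h import *
T=st(); c=cam('wrist'); comps(c,(.4,.75,-.3,.3)); s=cam('scene'); comps(s,(.4,.75,-.3,.3))
E
```

```text
clock: 20.7
eef_pos: [0.5793, -0.0281, 0.1131]
tool_rot: [-0.235, 0.972, -0.001, -0.001]
ft_force: [0.8, -0.5, -0.1]
grip_width: 0.0749
grasp_force: 0.0
clock: 21.08
eef_pos: [0.5793, -0.0279, 0.1132]
tool_rot: [-0.064, 0.998, -0.001, -0.0]
ft_force: [-0.2, 0.1, 0.5]
grip_width: 0.075
grasp_force: 0.0
t 21.07 p [579.3 -27.9 113.2] yaw 0.1286 ztilt [-0.001 -0.001] nt [ 571.3 -100.1] F [-0.2  0.1  0.5] w 0.075
24907 z [0.0245 0.0289 0.0314] (array([632.1, -86.6]), array([121.1, 285.4]), 0.1345)
3963 z [0.0188 0.0255 0.043 ] (array([626. , 139.2]), array([85.1, 88.5]), 0.2871)
393 z [0.0244 0.0252 0.026 ] (array([639.3, 216.8]), array([24.5, 33.5]), 0.1059)
4274 z [0.0206 0.0279 0.0332] (array([621.4,  -1.3]), array([125.8, 458.7]), 0.1388)
```

```bash
python3 -m creep '[[[16,-22,0],[0,0,0]],[[16,-22,0],[0,0,0]],[[16,-21,0],[0,0,0]],[[0,0,40],[0,0,0]],[[0,0,40],[0,0,0]],[[0,0,30],[0,0,0]],[[0,0,15],[0,0,0]],[[0,0,10],[0,0,0]],[[0,0,7],[0,0,0]],[[0,0,0],[0,0,0]]]' | grep -E 'eef|ft_f'
python3 -m creep '[[[-6,0,0],[0,0,0]],[[-5,0,0],[0,0,0]],[[-4,0,0],[0,0,0]],[[-4,0,0],[0,0,0]],[[-2,0,0],[0,0,0]],[[0,0,0],[0,0,0]]]'| grep -E 'eef|ft_f'
python3 -c "
from h import *
st()"
```

```text
eef_pos: [0.5405, -0.0979, -0.0282]
ft_force: [-0.6, -0.1, -0.8]
eef_pos: [0.561, -0.0952, -0.0285]
ft_force: [0.4, 0.0, -0.2]
t 23.18 p [561.  -95.2 -28.5] yaw 0.1272 ztilt [-0.  0.] nt [ 544.7 -164.5] F [ 0.4  0.  -0.2] w 0.0752
```

```bash
for i in 1 2 3 4; do python3 -m creep '[[[-1.5,0,0],[0,0,0]],[[-1,0,0],[0,0,0]],[[0,0,0],[0,0,0]]]' | grep -E 'eef|ft_f'; done
```

```text
eef_pos: [0.5613, -0.0947, -0.0286]
ft_force: [-6.5, 0.6, 4.6]
eef_pos: [0.5639, -0.0943, -0.0287]
ft_force: [-4.8, -0.6, 3.6]
eef_pos: [0.5663, -0.0939, -0.0287]
ft_force: [-5.7, 0.3, 4.5]
eef_pos: [0.5672, -0.0938, -0.0287]
ft_force: [-8.1, -1.2, 7.3]
```

```bash
for i in 1 2; do python3 -m creep '[[[-1.5,0,0],[0,0,0]],[[-1,0,0],[0,0,0]],[[0,0,0],[0,0,0]]]' | grep -E 'eef|ft_f'; done
python3 -c "
from h import *
st()"
```

```text
eef_pos: [0.567, -0.0938, -0.0288]
ft_force: [-15.2, -1.3, 11.5]
eef_pos: [0.5668, -0.0938, -0.0289]
ft_force: [-19.5, -3.2, 17.2]
t 25.43 p [566.8 -93.8 -28.9] yaw 0.1264 ztilt [-0.016 -0.001] nt [ 550.6 -163.9] F [-19.5  -3.2  17.2] w 0.0752
```

Blocked against the fence at the expected depth (case centre n≈606). I'll withdraw and check from close by.

```bash
python3 -m creep '[[[8,0,0],[0,0,0]],[[14,0,0],[0,0,0]],[[20,0,0],[0,0,0]],[[0,0,-50],[0,0,0]],[[0,0,-60],[0,0,0]],[[0,0,-60],[0,0,0]],[[-10,-30,-20],[0,0,0]],[[-20,-10,0],[0,0,0]],[[0,0,0],[0,0,0]],[[0,0,0],[0,0,0]]]' 85| grep -E 'eef|ft_f'
python3 - <<'E'
from h import *
T=st(); c=cam('wrist'); P=cloud(c); comps(c,(.4,.75,-.3,.3),zlo=.027,zhi=.036); s=cam('scene')
a=c['image'][150:400,120:520]; b=s['image'][170:255,225:360]
cv2.imwrite('pics/f.png',np.vstack([cv2.resize(a,(480,300)),cv2.resize(b,(480,300),interpolation=cv2.INTER_CUBIC)]))
E
```

```text
eef_pos: [0.5685, -0.1341, 0.161]
ft_force: [-0.5, -0.3, 0.1]
t 26.68 p [ 568.5 -134.1  161. ] yaw 0.1274 ztilt [-0.001  0.001] nt [ 547.3 -204.1] F [-0.5 -0.3  0.1] w 0.0849
11574 z [0.0281 0.0297 0.0317] (array([ 626.8, -105.7]), array([ 93. , 160.6]), 0.1304)
455 z [0.028  0.0316 0.0353] (array([598.6, 145.9]), array([25. , 55.1]), 1.1669)
```

View pics/f.png

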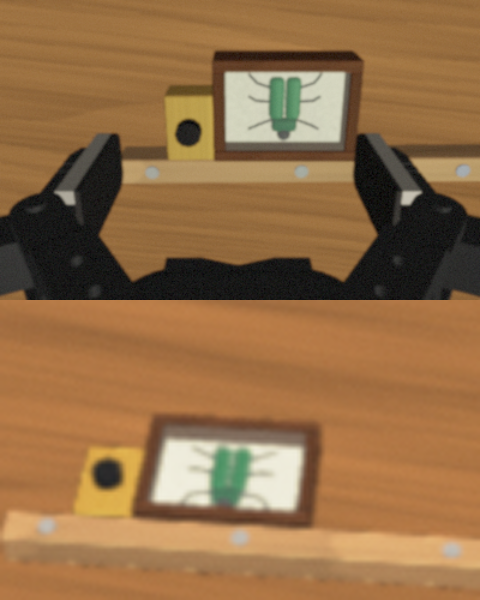

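The wrist view (top half) shows the case's far side tight on the fence at row 155. Its end meets the brass block at column 214, with no gap visible on either side. The measured length of case plus stop is 160.6 mm (120 + 40 expected), and the hand is clear.

```bash
python3 -c "
from h import *
print(workorder.job_done())"
```

```text
the job is handed in; nothing more can be done
None
```

The case sits against the fence and the brass stop with no gap visible in the last pictures; the hand is clear, the jar, cup and bottle were never touched, and the job was handed in at about 27 s of the 58 s.

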